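# Swing the pan handle in and set the pot on the freed ring

### The arm

A 6-joint arm with a two-finger parallel gripper is mounted at the origin on a cart in front of the work surface, level with it; the furniture and walls round the work are solid. World frame = base frame: x ahead of the robot, y to its left, z up, the work surface at z = 0. Lengths are in m, angles in degrees, forces in N, time in s.
With the tool pointing down it reaches from about 0.325 to 0.85 m from the base axis. Payload 15.5 kg.
Tool frame: the origin (TCP) lies midway between the tips of the shut fingers; the grasp point (between the pads) lies 19 mm behind it; z points along the fingers, y is the line along which they close (so a half turn about z gives the same grasp; the last joint's range is limited). The gripper opens to 91 mm and grips with 3 to 60 N. Pads are 32 mm wide; open, the fingers measure 118 mm over their backs; the gripper's body (76 mm by 178 mm) begins 60 mm behind the grasp point.
Start: joints at [-72.737, 28.281, 77.091, -0, 74.628, -5.472], TCP at [0.242, -0.576, 0.214] pointing down, gripper open.
Joint ranges: [-166.48, 166.48], [-47.26, 123.95], [12.59, 153.08], [-70.14, 250.14], [6.76, 159.57], [-176.63, 176.63]. Speed limits (degrees/s): [108.29, 108.29, 147.25, 172.46, 172.46, 172.46].

### API

Orientations are given as a 3x3 rotation matrix whose columns are the frame's x, y, z axes.
In Python, from bench import ctrl, telemetry, ticket, read_camera, camera_params gives the robot as it stands (ctrl), with the cameras as plain functions, the readings (telemetry) and the job (ticket). Calls block until the motion is done:
- ctrl.goto(position, orientation): joint-space move of the TCP to a pose.
- ctrl.move_l(position, vel=0.15, ori=None, contact_N=None): straight line of the TCP; ori=None keeps the orientation; vel is the mean speed in m/s. With contact_N (N) it stops when the force on the tool has changed by that much, and returns True; else False.
- ctrl.movej(angles): joint-space move.
- ctrl.command_gripper(opening): opening from 0.0 (shut) to 1.0 (fully open); the grip force is fixed at half the most; returns when the fingers have stopped.
- ctrl.sleep(seconds).
- ctrl.ik(position, orientation): joint angles nearest the present ones, or None.
- read_camera(name): name is "scene" or "top" or "wrist"; returns the picture (480x640x3 uint8, blue, green, red); there is no depth.
- camera_params(name): a dict with "fx", "fy", "cx", "cy" (pixels), "D" ([k1, k2, p1, p2, k3] as OpenCV has them; the pictures are not rectified), "pose" (4x4, takes a point from camera to world coordinates); the wrist camera has in their place "T_tool_cam" (4x4, takes a point from camera to tool coordinates, whose origin is the TCP and whose axes are the flange's). Camera axes: x right, y up, looking along -z (the intrinsics and any distortion apply to the point x, -y, -z); pixel columns grow to the right and rows downward; lengths in m; the calibration is good to about 2 mm. A picture is of the moment at which its call begins: read the wrist's pose just before it. camera_params takes no time and is no camera call.
A pose or a line that the arm cannot do raises ctrl.MotionError and nothing moves.
- ticket.sign_off(): hands the job in; it is judged then, once.
Readings, each from a call of its own:
- telemetry.current_t(): time.
- telemetry.current_q(): joint angles.
- telemetry.current_dq(): joint speeds.
- telemetry.current_effort(): joint torques, N m.
- telemetry.current_tool_pos(): TCP position.
- telemetry.current_eef_rot(): TCP orientation.
- telemetry.current_contact_force(): force on the tool from outside, world axes, zero at the start.
- telemetry.current_wrist_torque(): the same for the moment, N m.
- telemetry.current_grip_width(): opening from 0.0 (shut) to 1.0 (fully open).
- telemetry.current_grasp_force(): force on a finger pad.
Only numpy, scipy, OpenCV 4.12 (cv2) and the standard library are available. Lean on these libraries where they do the work, as an engineer would, in place of code of your own. Each camera call takes 0.05 s, during which the arm holds its last target. There are 200 camera calls.

### The job

On the two-ring bench hotplate, swing the handle of the pan on the left ring inward, away from the right ring, until it points straight to the back of the hotplate; let the pan only turn on its ring, without lifting it or pushing it off. Then lift the lidded pot from the bench and set it down gently, upright, on the freed right ring, each vessel standing wholly on its own ring. Leave the paint tin and the mug that stand beside the work where they are.

Things in the scene. Friction and masses are not known exactly. Their poses are not given: they have to be found in the camera images.
- hotplate: Fixed grey two-ring hotplate on the bench, 220 (own x) x 440 (own y) x 56 mm, two small black knobs on its front face. Origin: centre of its underside, on the bench. Own x points to its back (away from the robot), y to its left, z up. It stands turned by up to about 0.25 rad.
- left_ring (a point): Centre of the top face of the left ring, a dark disc 156 mm across, 8 mm proud of the top of the casing; 56 mm above the bench, at (0, +105 mm) in the hotplate's frame. Same axes as the hotplate. The pan stands here.
- right_ring (a point): Centre of the top face of the right ring, the same disc at (0, -105 mm) in the hotplate's frame. The pot goes here.
- pan: Loose open steel pan, about 0.5 kg, 124 mm wide, base 116 mm, 56 mm high. Origin: centre of its underside; own x runs along its one handle, z up. Black handle grip: 85 to 185 mm from the axis, 22 mm wide, 14 mm thick, centred 45 mm above the underside (101 mm above the bench). It starts pointing to the hotplate's right, within 0.35 rad. It rests by weight only and can slide as well as turn.
- handle_tip (a point): Outer end of the pan's handle, on its centre line, 185 mm from the pan's axis and 45 mm above its underside.
- glue_pot: Loose lidded aluminium pot standing on the bench, 102 mm across the lid (base 92 mm), about 0.4 kg, 78 mm to the top of the lid (the lid is fixed to it), with an upright black cylindrical knob 30 mm in diameter rising from 78 to 113 mm. Origin: centre of its underside; z up.
- pot_knob (a point): Point to grip on the axis of the pot's knob, 101 mm above the pot's underside.
- paint_tin: Bystander: closed paint tin, 78 mm across, 78 mm high, behind and left of the hotplate, about 10 to 30 mm outside the circle that the tip of the pan's handle could sweep. Origin: centre of its underside.
- mug: Bystander: grey mug, 94 mm high, 80 mm across with a handle, on the bench to the right of the hotplate, 120 to 200 mm before or behind the pot (another mug at the back of the bench is part of the room). Origin: centre of its underside.

How it is judged (in metres and radians):
On the way, in this order (a step that is already met when the one before it is completed fails the run):
1. the pan's handle points to the back of the hotplate, the pan standing on the left ring, while the pot still stands on the bench (angle between the x axis of pan and the x axis of hotplate, either way round below 0.3 rad and x of handle_tip in the frame of hotplate above 0.1 m and horizontal distance between pan and left_ring below 0.02 m and angle between pan's own z axis and vertical below 0.06 rad and height (world z) of glue_pot below 0.01 m), for 0.2 s.
2. the pot stands upright on the right ring (distance between glue_pot and right_ring below 0.03 m and z of glue_pot in the frame of right_ring between -0.004 and 0.004 m and angle between glue_pot's own z axis and vertical below 0.06 rad), for 0.2 s.
At the end, for the whole second after the job is handed in: The pan stands flat on the left ring, its axis within 20 mm of the ring's centre, its handle pointing to the back of the hotplate within 0.3 rad; the pot stands upright on the right ring, within 30 mm of its centre; both are at rest (all of step 2 and angle between the x axis of pan and the x axis of hotplate, either way round below 0.3 rad and x of handle_tip in the frame of hotplate above 0.1 m and horizontal distance between pan and left_ring below 0.02 m and angle between pan's own z axis and vertical below 0.06 rad and z of pan in the frame of left_ring below 0.004 m and linear speed of each of glue_pot, pan below 0.02 m/s); the robot touches nothing.
It fails at once if the pan is lifted more than 20 mm off its ring (z of pan in the frame of left_ring above 0.02 m).
It fails at once if the pan is pushed off its ring (more than 40 mm off centre) or tipped more than 0.25 rad (horizontal distance between pan and left_ring above 0.04 m or angle between pan's own z axis and vertical above 0.25 rad).
It fails at once if the pot is tipped more than 0.5 rad (angle between glue_pot's own z axis and vertical above 0.5 rad).
It fails at once if the pot is dropped: it moves faster than 0.35 m/s within 10 mm of the ring's top (horizontal distance between glue_pot and right_ring below 0.08 m and z of glue_pot in the frame of right_ring below 0.01 m and linear speed of glue_pot above 0.35 m/s).
It fails at once if the paint tin or the mug is moved more than 20 mm (distance of any of paint_tin, mug from where it was at the start of the episode above 0.02 m).
It also fails if it takes over 64 s, if anything falls off the work surface, if the arm or the gripper's body presses on something with over 40 N, if the wrist force passes 120 N, or if a joint passes its speed limit or range.

## Working session

There is one attempt and no reset: what is moved stays moved. The work goes in short steps, each a Python script; the robot and the scene stay as the last script left them, time stands still between calls to the robot, and variables do not carry over. Pictures are saved under pics/ and viewed, at most 10 in all, crops included, and the job is handed in when it is done.

```bash
mkdir -p pics; ls
python3 - <<'E'
from bench import ctrl, telemetry, ticket, read_camera, camera_params
import cv2,numpy as np
for n in ["top","scene"]:
    cv2.imwrite(f"pics/{n}0.png",read_camera(n)); p=camera_params(n)
    print(n,p)
print(camera_params("wrist"),telemetry.current_t())
E
```

```text
bench.py
pics
top {'fx': 550.4620696067989, 'fy': 550.4620696067989, 'cx': 321.33072171294566, 'cy': 235.3094545688918, 'D': array([-0.08551603,  0.        ,  0.        ,  0.        ,  0.        ]), 'pose': array([[ 0.01724131,  0.99600214, -0.0876497 ,  0.50667273],
       [-0.99957436,  0.01510683, -0.02495779, -0.02126624],
       [-0.0235339 ,  0.0880427 ,  0.99583866,  1.27384593],
       [ 0.        ,  0.        ,  0.        ,  1.        ]])}
scene {'fx': 522.8749148898762, 'fy': 522.8749148898762, 'cx': 313.92616058766953, 'cy': 237.90266149767072, 'D': array([-0.08296097,  0.        ,  0.        ,  0.        ,  0.        ]), 'pose': array([[-0.35454541, -0.37742684,  0.85548029,  1.84053775],
       [ 0.93500494, -0.13532053,  0.32780196,  0.4728529 ],
       [-0.00795721,  0.91609898,  0.40087323,  0.68816663],
       [ 0.        ,  0.        ,  0.        ,  1.        ]])}
{'fx': 416.21267181997183, 'fy': 416.21267181997183, 'cx': 318.48445764365454, 'cy': 236.10354875003873, 'D': array([-0.02094098,  0.        ,  0.        ,  0.        ,  0.        ]), 'T_tool_cam': array([[ 1.13178550e-04,  9.63789776e-01,  2.66663188e-01,
         7.44096229e-02],
       [ 9.99999701e-01, -3.13052700e-04,  7.07028505e-04,
        -4.44810381e-04],
       [ 7.64906475e-04,  2.66663028e-01, -9.63789523e-01,
        -1.70708374e-01],
       [ 0.00000000e+00,  0.00000000e+00,  0.00000000e+00,
         1.00000000e+00]])} 0.1
```

View pics/top0.png

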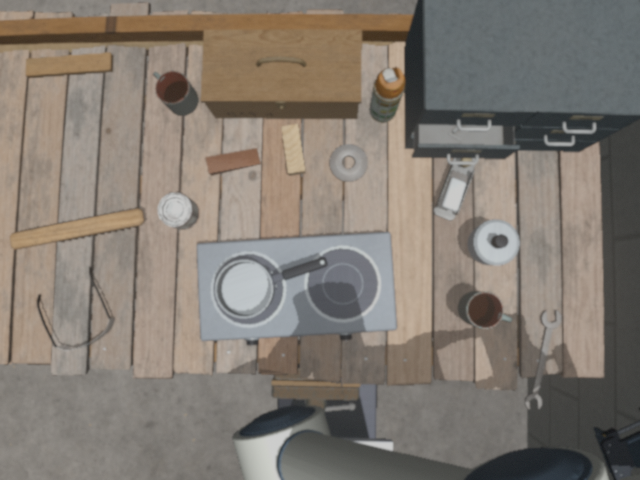

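View pics/scene0.png

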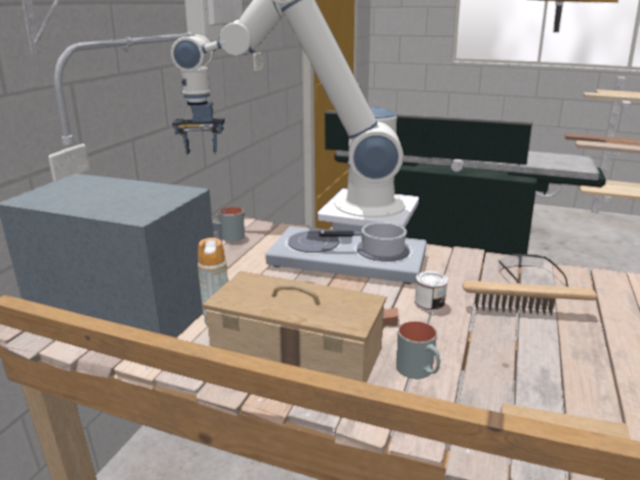

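The top view shows the hotplate corners at about (198,243), (389,234), (396,329) and (202,339). The pan is at (246,288) with its handle tip at (326,261), the pot knob at (500,241), the tin at (176,210) and the mug at (484,310).

```bash
cat > h.py <<'E'
import cv2,numpy as np
from bench import ctrl, telemetry, ticket, read_camera, camera_params
def ray(name,uv,T=None):
    p=camera_params(name); T=p["pose"] if T is None else T
    K=np.array([[p["fx"],0,p["cx"]],[0,p["fy"],p["cy"]],[0,0,1]])
    n=cv2.undistortPoints(np.array(uv,float).reshape(-1,1,2),K,p["D"]).reshape(-1,2)
    d=np.c_[n[:,0],-n[:,1],-np.ones(len(n))]@T[:3,:3].T
    return T[:3,3],d
def plane(name,uv,z,T=None):
    o,d=ray(name,uv,T); return o+d*((z-o[2])/d[:,2])[:,None]
def proj(name,X,T=None):
    p=camera_params(name); T=p["pose"] if T is None else T
    c=(np.array(X,float).reshape(-1,3)-T[:3,3])@T[:3,:3]*[1,-1,-1]
    K=np.array([[p["fx"],0,p["cx"]],[0,p["fy"],p["cy"]],[0,0,1]])
    return cv2.projectPoints(c,np.zeros(3),np.zeros(3),K,p["D"])[0].reshape(-1,2)
def circ(P):
    A=np.c_[2*P[:,:2],np.ones(len(P))]; s=np.linalg.lstsq(A,(P[:,:2]**2).sum(1),rcond=None)[0]
    return s[:2],np.sqrt(s[2]+s[0]**2+s[1]**2)
E
python3 - <<'E'
from h import *
im=cv2.imread("pics/top0.png")
for n,uv in dict(plate1=(300,240),casing=(385,300),wood=(430,250),handle=(300,268),ring=(365,285),white=(343,247)).items(): print(n,im[uv[1],uv[0]])
c=plane("top",[(198,243),(389,234),(396,329),(202,339)],.048); print("corners",c.round(3),c.mean(0))
for n,uv,z in [("knobtop",(500,241),.113),("lid",(496,243),.078),("tin",(176,208),.078),("mug",(485,308),.094),("tip",(326,261),.101),("panrim",(247,287),.112)]: print(n,plane("top",[uv],z).round(3))
hsv=cv2.cvtColor(im,cv2.COLOR_BGR2HSV)
cr=cv2.resize(im[220:350,190:400],None,fx=3.8,fy=3.8,interpolation=cv2.INTER_CUBIC); cv2.imwrite("pics/crop0.png",cr)
E
```

```text
plate1 [170 164 158]
casing [177 171 165]
wood [141 159 177]
handle [81 79 78]
ring [126 118 116]
white [194 193 188]
corners [[ 0.593  0.287  0.048]
 [ 0.62  -0.142  0.048]
 [ 0.41  -0.159  0.048]
 [ 0.379  0.271  0.048]] [0.50030932 0.06452615 0.048     ]
knobtop [[ 0.602 -0.371  0.113]]
lid [[ 0.601 -0.373  0.078]]
tin [[0.668 0.332 0.078]]
mug [[ 0.46  -0.343  0.094]]
tip [[ 0.555 -0.003  0.101]]
panrim [[0.497 0.163 0.112]]
```

View pics/crop0.png

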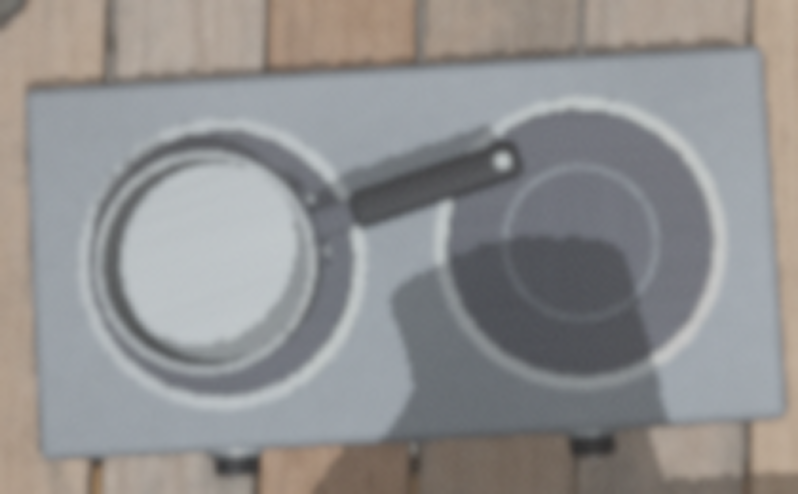

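The crop gives corners (27,88), (758,47), (786,413) and (43,458). The ring trims are centred at (223,264) and (582,242), and the pan rim at (205,260). The handle runs from (352,205) to (520,160).

Run:
```python
from h import *
f=lambda a:(np.array(a,float)+.5)/3.8-.5+[190,220]
c=plane("top",f([(27,88),(758,47),(786,413),(43,458)]),.048)
v=(c[0]-c[1]+c[3]-c[2])/2; u=(c[0]-c[3]+c[1]-c[2])/2
C=c.mean(0)[:2]; print("size",np.linalg.norm(u),np.linalg.norm(v),"yaws",np.arctan2(u[1],u[0]),np.arctan2(-v[0],v[1]),"C",C)
L=plane("top",f([(223,264)]),.053)[0]; R=plane("top",f([(582,242)]),.053)[0]
d=L-R; print("rings",L,R,np.linalg.norm(d),np.arctan2(-d[0],d[1]),(L+R)[:2]/2)
P=plane("top",f([(205,260)]),.112)[0]; H=plane("top",f([(357,207),(518,160)]),.103)
print("pan",P,"handle",H,[np.linalg.norm(h[:2]-P[:2]) for h in H],[np.arctan2(*(h-P)[1::-1]) for h in H],np.arctan2(*(H[1]-H[0])[1::-1]))
# pot lid by contour
im=cv2.imread("pics/top0.png")
k=im[215:270,465:530]; dark=(k.max(2)<75).astype(np.uint8)
n,_,s,ce=cv2.connectedComponentsWithStats(dark); print([(s[i],ce[i]+[465,215]) for i in range(1,n) if s[i,4]>20])
```

```text
size 0.21582810799929247 0.4339552308356847 yaws 0.08056282202193349 0.07606498973651879 C [0.50126203 0.06551871]
rings [0.49178865 0.1693885  0.053     ] [ 0.50836473 -0.03993281  0.053     ] 0.20997660952698008 0.07902476342446935 [0.50007669 0.06472785]
pan [0.49452642 0.17031089 0.112     ] handle [[ 0.52564534  0.0869922   0.103     ]
 [ 0.55345569 -0.00271629  0.103     ]] [np.float64(0.08894038620346383), np.float64(0.1827869338832558)] [np.float64(-1.2133478447727044), np.float64(-1.2425397549936763)] -1.2701834168528165
[(array([27, 22,  6, 10, 34], dtype=int32), array([494.14705882, 241.44117647]))]
```

```bash
cat >> h.py <<'E'
L=np.array([.4918,.1692]); Rr=np.array([.5083,-.0399]); YAW=.078
def rot(a):
    x=np.array([np.cos(a),np.sin(a),0]); z=np.array([0,0,-1.]); return np.c_[x,np.cross(z,x),z]
E
python3 - <<'E'
from h import *
print(telemetry.current_eef_rot().round(2))
P=np.array([.4942,.1702]); a=-1.25; r=.15
for off in (0,np.pi):
    for t in np.linspace(a,YAW,4):
        c=L+r*np.array([np.cos(t),np.sin(t)]); q=ctrl.ik([*c,.082],rot(t+off)); print(off,round(t,2),q if q is None else np.round(q,0))
E
```

```text
[[ 0.92  0.39 -0.  ]
 [ 0.39 -0.92  0.  ]
 [ 0.   -0.   -1.  ]]
0 -1.25 [ -3.  31.  97.  -0.  51. 158.]
0 -0.81 [  0.  35.  89.  -0.  56. 136.]
0 -0.36 [  5.  38.  82.  -0.  60. 116.]
0 0.08 [11. 39. 78. -0. 62. 96.]
3.141592653589793 -1.25 [ -3.  31.  97.  -0.  51. -22.]
3.141592653589793 -0.81 [  0.  35.  89.  -0.  56. -44.]
3.141592653589793 -0.36 [  5.  38.  82.  -0.  60. -64.]
3.141592653589793 0.08 [ 11.  39.  78.  -0.  62. -84.]
```

Run:
```python
from h import *
P=np.array([.4942,.1702]); a=-1.25; r=.15; off=np.pi
u=lambda t:np.array([np.cos(t),np.sin(t)])
g=P+r*u(a)
ctrl.goto([*g,.20],rot(a+off))
print(ctrl.move_l([*g,.082],vel=.1,contact_N=8),telemetry.current_t())
ctrl.command_gripper(0.0)
print("grip",telemetry.current_grip_width()*91,telemetry.current_grasp_force(),telemetry.current_contact_force(),telemetry.current_wrist_torque(),telemetry.current_t())
cv2.imwrite("pics/w1.png",read_camera("wrist"))
```

```text
False 3.8333
grip 22.06080043678558 29.95741367340088 [-1.24477208 -1.01584295  1.44540326] [-0.07561069  0.14267121  0.19661931] 4.8917
```

View pics/w1.png

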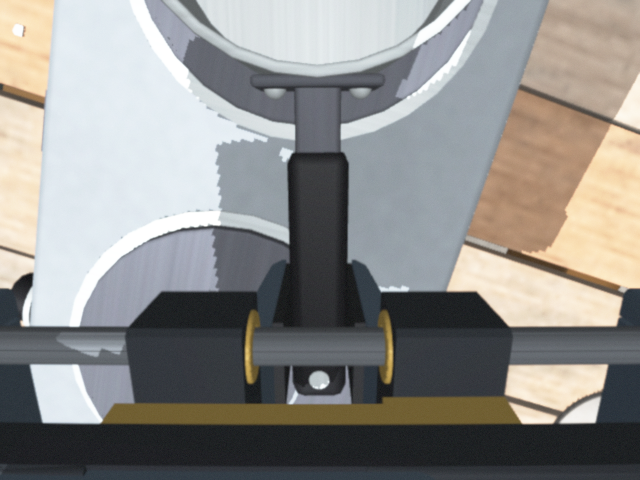

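The wrist view shows the handle squarely between the pads, at about (318,260). I'll swing it along an arc now.

Run:
```python
from h import *
P=np.array([.4942,.1702]); a=-1.25; r=.15; off=np.pi; n=10
u=lambda t:np.array([np.cos(t),np.sin(t)])
for i in range(1,n+1):
    s=i/n; t=a+(YAW-a)*s
    ctrl.move_l([*(P+(L-P)*s+r*u(t)),.082],vel=.07,ori=rot(t+off))
    f=telemetry.current_contact_force()
    if np.linalg.norm(f)>25: print("force",i,f); break
print(f,telemetry.current_grip_width()*91,telemetry.current_tool_pos(),telemetry.current_t())
cv2.imwrite("pics/top2.png",read_camera("top")[200:360,180:400])
cv2.imwrite("pics/w2.png",read_camera("wrist"))
```

```text
[-0.03236502  0.60991837  1.33106049] 21.844538877096493 [0.64127095 0.18058478 0.08198259] 9.275
```

View pics/w2.png

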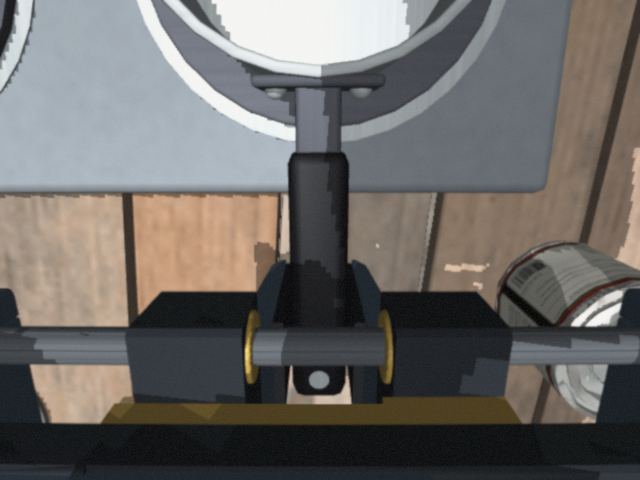

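The handle now points to the back, the pan sits centred in the ring trim and the tin is clear at about (570,310). I'll release it and move over to the pot.

Run:
```python
from h import *
ctrl.command_gripper(0.5)
p=telemetry.current_tool_pos(); ctrl.move_l([p[0],p[1],.24],vel=.15)
K=np.array([.602,-.372])
ctrl.goto([*K,.26],rot(-.55+np.pi)); ctrl.command_gripper(1.0); ctrl.sleep(.2)
T=np.eye(4);T[:3,:3]=telemetry.current_eef_rot();T[:3,3]=telemetry.current_tool_pos()
w=read_camera("wrist"); t=read_camera("top")
T=T@camera_params("wrist")["T_tool_cam"]; np.save("T3.npy",T)
print(proj("wrist",[[*K,.113],[*K,.078]],T),telemetry.current_t(),telemetry.current_contact_force())
cv2.imwrite("pics/w3.png",w); cv2.imwrite("pics/top3.png",t)
cr=cv2.resize(t[180:350,180:400],None,fx=2,fy=2,interpolation=cv2.INTER_CUBIC)
cv2.imwrite("pics/c3.png",np.vstack([cr,cv2.resize(w,(440,330))[:250]]))
cv2.imwrite("pics/c3.png",cv2.resize(t[180:350,180:400],None,fx=3.5,fy=3.5,interpolation=cv2.INTER_CUBIC))
```

```text
[[318.89404303 221.81496377]
 [318.83892055 212.39518   ]] 14.2583 [-0.22825857  0.56076381  0.00854116]
```

View pics/c3.png

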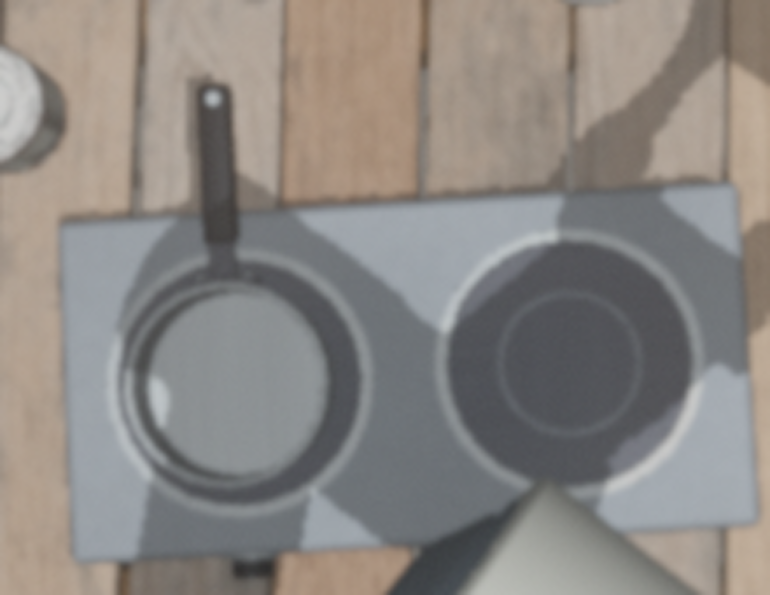

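View pics/w3.png

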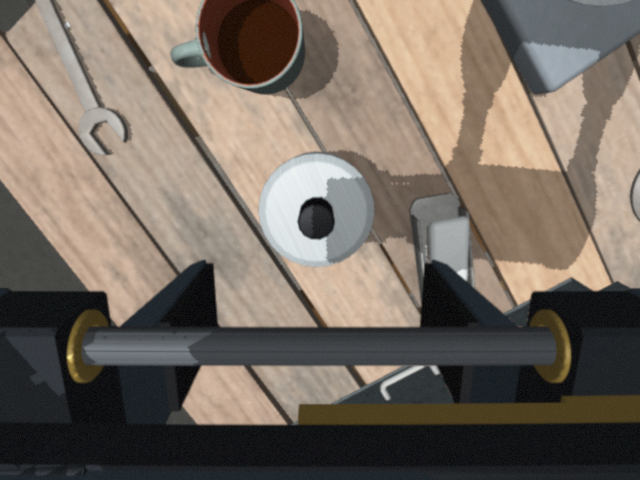

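The pan's rim is centred at (228,386) in the crop and its handle points to the back. In the wrist view the knob is at (316,219) and the lid centre at (317,210), both within 3 px of prediction. The mug at (250,40) and the spray head at (440,230) are clear of the fingers.

Run:
```python
from h import *
f=lambda a:(np.array(a,float)+.5)/3.5-.5+[180,180]
Pn=plane("top",f([(228,386)]),.112)[0]; Tp=plane("top",f([(213,86)]),.105)[0]
d=Tp-Pn; print("pan",Pn[:2]-L,np.arctan2(d[1],d[0])-YAW)
T=np.load("T3.npy"); k=plane("wrist",[(316,219)],.113,T)[0]; l=plane("wrist",[(317,210)],.078,T)[0]; K=(k+l)[:2]/2; print(k,l)
R0=rot(-.55+np.pi)
ctrl.move_l([*K,.14],vel=.15,ori=R0)
print(ctrl.move_l([*K,.084],vel=.06,contact_N=6))
ctrl.command_gripper(0.0)
print("grip",telemetry.current_grip_width()*91,telemetry.current_grasp_force(),telemetry.current_contact_force())
ctrl.move_l([*K,.20],vel=.08)
print(telemetry.current_contact_force(),telemetry.current_grip_width()*91)
ctrl.move_l([*Rr,.20],vel=.12,ori=rot(YAW+np.pi))
ctrl.move_l([*Rr,.150],vel=.08)
c=ctrl.move_l([*Rr,.134],vel=.02,contact_N=3)
print(c,telemetry.current_tool_pos(),telemetry.current_contact_force(),telemetry.current_t())
cv2.imwrite("pics/s4.png",read_camera("scene")[200:300,240:460].repeat(3,0).repeat(3,1))
```

```text
pan [-0.00117421 -0.00156479] 0.007753004828039603
[ 0.59888389 -0.37274835  0.113     ] [ 0.59936637 -0.37225008  0.078     ]
False
grip 28.85120735716348 29.999436736106873 [-0.00614203 -0.20264026 -0.58209834]
[ 0.12785695 -0.12722094 -4.3465132 ] 29.432962723681324
True [ 0.50840668 -0.04000807  0.13958217] [ 0.40150124 -0.26155339  1.93649856] 23.2167
```

View pics/s4.png

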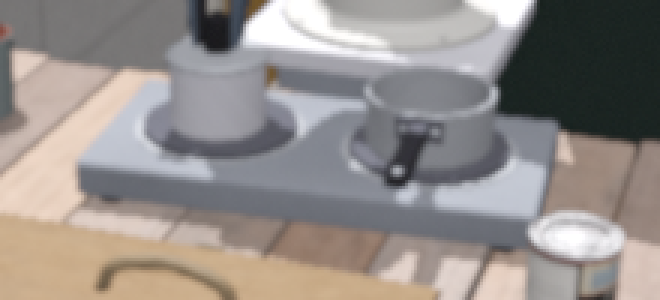

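The pot stands on the right ring, with contact at the expected height, and the pan is undisturbed. I'll release and retreat.

Run:
```python
from h import *
ctrl.command_gripper(0.7)
p=telemetry.current_tool_pos(); ctrl.move_l([p[0],p[1],.26],vel=.1)
ctrl.goto([.35,-.45,.3],rot(-.9+np.pi)); ctrl.sleep(.3)
t=read_camera("top"); print(telemetry.current_t(),telemetry.current_contact_force())
cv2.imwrite("pics/c5.png",cv2.resize(t[180:350,180:400],None,fx=3.5,fy=3.5,interpolation=cv2.INTER_CUBIC))
```

```text
27.2917 [ 0.04824386 -0.41039375 -0.13077964]
```

View pics/c5.png

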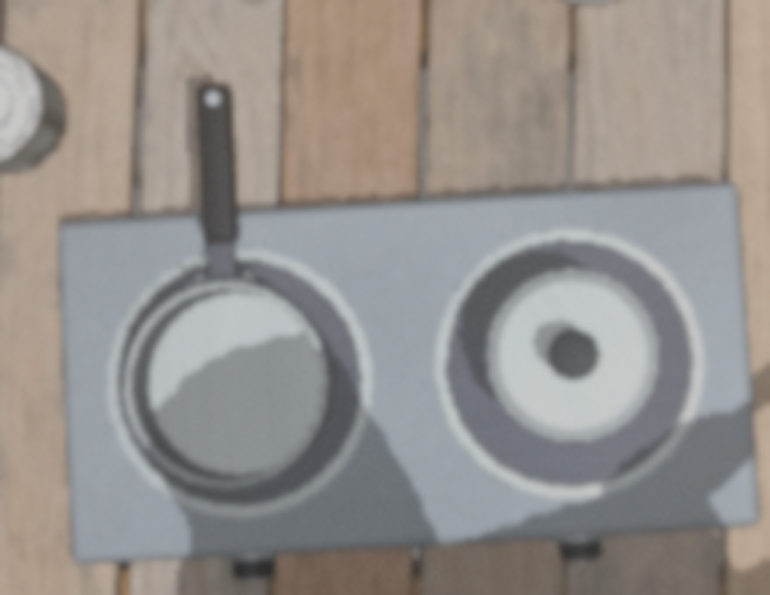

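The pot's knob is at (573,354), centred on the right ring, and the pan with its handle to the back is unchanged. The tin is where it was.

```bash
python3 -c "
from bench import ctrl, telemetry, ticket, read_camera, camera_params
print(ticket.sign_off())"
```

```text
the job is handed in; nothing more can be done
None
```

The job is handed in at about 27 s: the pan's handle points to the back within about 0.01 rad and the pan is about 2 mm off its ring's centre, the pot stands on the right ring, and nothing touched the tin or the mug; no verdict was returned.

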